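# Snug the sheet clamp with the inner knob and lock it

### The arm

A 6-joint arm with a two-finger parallel gripper is mounted at the origin on the work surface. World frame = base frame: x ahead of the robot, y to its left, z up, the work surface at z = 0. Lengths are in m, angles in degrees, forces in N, time in s.
With the tool pointing down it reaches from about 0.275 to 0.775 m from the base axis. Payload 14.6 kg.
Tool frame: the origin (TCP) lies between the finger pads; the fingertips stand 8 mm ahead of it and the grasp point (between the pads) lies 11 mm behind it; z points along the fingers, y is the line along which they close (so a half turn about z gives the same grasp; the last joint's range is limited). The gripper opens to 85 mm and grips with 20 to 120 N. Pads are 22 mm wide; open, the fingers measure 114 mm over their backs; the gripper's body (76 mm by 85 mm) begins 54 mm behind the grasp point. The pads swing forward as they close: fully open they stand 13 mm farther back than shut.
Start: joints at [-72.554, 15.075, -2.767, 72.158, 0, 81.102], TCP at [0.233, -0.47, 0.239] pointing down, gripper open.
Joint ranges: [-151.79, 151.79], [-50.71, 97.33], [-67.44, 78.34], [-121.81, 120.89], [-77.56, 73.72], [-180, 180]. Speed limits (degrees/s): [108.29, 108.29, 147.25, 159.86, 180, 180].

### API

Orientations are given as [roll, pitch, yaw] about the fixed x, y, z axes, in that order (R = Rz(yaw) Ry(pitch) Rx(roll)).
In Python, from rig import arm, eyes gives the robot as it stands.
- The arm moves only by the tool jog_arm, never from a script. Its argument "deltas" is a list of rows, each a list of 3 entries, a list of its own where there are three numbers: the shift along the world's x, y, z in m, then the turn, a rotation vector about the world's x, y, z in rad, then the opening, from -1 (shut) to 1 (fully open). In form: [[[x, y, z], [ax, ay, az], fingers], ...]. A call has 1 to 5 rows; each row shifts and turns the commanded pose from where the row before left it; what a row does not reach is not made up. A row lasts 1/10 s, in which the tool goes at most 50 mm and 8.59 degrees, less where a joint would pass 70% of its speed; a pose out of reach is approached as far as the arm can. A call is refused whole if a number of a shift passes 0.05 or a number of a turn 0.15, either way. A call with a gripper value outside its range is refused whole. The fingers move at their own pace and stop on an object; "newtons" is the grip in N (left out, the last holds). Time passes only in rows, so rows that do not move let the fingers close. It gives the time, the measured TCP pose, the force, the opening and the grip force at its end, in the units of the state.
- arm.read_state(): the state, without advancing time (a new reading comes with each control period).
- eyes.read_camera(name): name is "scene" or "top"; returns a dict with "pixels" (384x512x3 uint8, blue, green, red), "fx", "fy", "cx", "cy" (pixels), "k1" (the pictures are not rectified: a ray, as slopes to the right and down, at radius r is drawn at 1 + k1 r^2 times it, then the intrinsics apply), "xyz" and "attitude" of the camera in the world. Camera axes: x right, y up, looking along -z (the intrinsics and any distortion apply to the point x, -y, -z); pixel columns grow to the right and rows downward; lengths in m; the calibration is good to about 2 mm. A picture is of the moment at which its call begins. There is no depth.
- arm.sign_off(): hands the job in; it is judged then, once.
The state is a dict: "time": time; "qpos": joint angles; "joint_vel": joint speeds; "joint_torque": joint torques, N m; "tcp_pos": TCP position; "orientation": TCP orientation; "force": force on the tool from outside, world axes, zero at the start; "moment": the same for the moment, N m; "finger_gap": finger opening in m; "gripper_force": force on a finger pad.
Only numpy, scipy, OpenCV 4.12 (cv2) and the standard library are available. Lean on these libraries where they do the work, as an engineer would, in place of code of your own. Each camera call takes 0.05 s, during which the arm holds its last target. There are 200 camera calls.

### The job

On the sheet clamp, turn only the inner of the two concentric knobs clockwise until the foot below bears snugly on the sheet, firm but not forced, and leave it clamped; the outer ring must not be turned. Then push the lock lever all the way over. Leave the bottle and the tape roll where they stand.

Things in the scene. Friction and masses are not known exactly. Their poses are not given: they have to be found in the camera images.
- clamp: Grey bridge-shaped sheet clamp fixed to the bench, 100 (x) by 304 mm (y), bridge top 80 mm up. Origin on the bench under its centre. On the bridge stand the two concentric knobs (own y +55 mm) and the lock lever (y -85 mm), x = 0. A loose white sheet, 3, 5 or 7 mm thick (which is not known), lies under the bridge on a sprung bed; two others lie on 10 mm boards at the clamp's sides.
- foot: Steel foot plate under the bridge, 130 x 160 x 10 mm, origin at the centre of its underside. It sinks 5 mm per rad of clockwise turn of the inner knob. Once it meets the sheet its force grows by about 90 N per rad. Snug is 10 to 40 N (aim for 20 to 25 N, about 0.25 rad past first contact); above 50 N the sheet is marred. It keeps its force when the knob is let go.
- fine_knob (a joint): Angle of the inner knob, rad, growing clockwise seen from above; starts at 0.5 to 0.75. Dry friction 0.22 N m; once the foot meets the sheet (anywhere from 1.0 to 1.9) the resisting torque rises by 0.005 N m per N of foot force: snug is 0.05 to 0.20 N m above free readings. In a stopped hand friction may pull either way, so compare signed readings taken alike.
- fine_grip (a point): Point on the inner knob's axis, at its grip, 123 mm above the bench. The knob is an upright plain aluminium bar, 36 mm long (frame x), 12 mm thick (frame y), its lower end 103 mm and its top 135 mm above the bench. The frame turns with the knob.
- ring_mark (a point): White mark at the rim of the outer ring, on its upper face. The ring is a black fluted disc 70 mm in diameter under the inner knob and concentric with it, its top 99 mm above the bench (4 mm below the bar). It turns easily (0.03 N m) when touched and must stay where it is.
- lock (a joint): Lock lever angle, rad: 0 leaning to the clamp's -x side (at the start), 1.0 all the way over to its +x side. Dry friction about 0.06 N m: it stays where it is left.
- lock_tip (a point): Centre of the 26 mm ball at the tip of the lock lever. It swings about an axle along the clamp's y, 102 mm above the bench, 60 mm from the ball, so the ball is 29 mm to the -x side of the axle, 155 mm above the bench at the start, and 29 mm to the +x side at the end.
- bottle: Bystander: clear plastic bottle, 64 mm diameter, 190 mm tall, standing behind the clamp on the bench. Origin: centre of its base.
- tape: Bystander: roll of tape lying flat, 100 mm outside diameter, 25 mm high, behind the clamp on the bench. Origin: centre of its underside.

How it is judged (in metres and radians):
On the way, in this order (a step that is already met when the one before it is completed fails the run):
1. the foot bears on the sheet with 10 to 40 N while the lock lever is still open (contact force between foot and anything else between 10 and 40 N and value of joint lock below 0.3 rad), for 0.3 s.
2. the lock lever is all the way over (value of joint lock above 0.85 rad), for 0.1 s.
At the end, for the whole second after the job is handed in: The foot bears on the sheet with 10 to 40 N, the lock lever is over by more than 0.85 rad of its 1.0, the outer ring's mark is within 4 mm of where it was, and bottle and tape roll are within 20 mm of where they were (contact force between foot and anything else between 10 and 40 N and value of joint lock above 0.85 rad and distance of ring_mark from where it was at the start of the episode below 0.004 m and distance of each of bottle, tape from where it was at the start of the episode below 0.02 m); the robot touches nothing.
It fails at once if the foot presses with more than 50 N: the sheet is marred (contact force between foot and anything else above 50 N).
It fails at once if the outer ring is turned: its mark moves more than 4 mm (distance of ring_mark from where it was at the start of the episode above 0.004 m).
It fails at once if the bottle is moved by more than 20 mm (distance of bottle from where it was at the start of the episode above 0.02 m).
It fails at once if the tape roll is moved by more than 20 mm (distance of tape from where it was at the start of the episode above 0.02 m).
It also fails if it takes over 64 s, if anything falls off the work surface, if the arm or the gripper's body presses on something with over 40 N, if the wrist force passes 120 N, or if a joint passes its speed limit or range.

## Working session

There is one attempt and no reset: what is moved stays moved. The work goes in short steps, Python scripts to look and compute and a tool call to move; the robot and the scene stay as the last step left them, time stands still between calls to the robot, and variables do not carry over. Pictures are saved under pics/ and viewed, at most 10 in all, crops included, and the job is handed in when it is done.

Besides the shell and the picture viewer there is one more tool, called after ">>>" by a JSON object that holds its "op" and its "data". jog_arm: Moves the arm, as the interface text tells. Its arguments: {"type":"object","properties":{"deltas":{"type":"array","items":{"type":"array"}},"newtons":{"type":"number"}},"required":["deltas"]}

```bash
mkdir -p pics; python3 - <<'E'
from rig import arm, eyes
import cv2
print(arm.read_state())
for n in("scene","top"):
    c=eyes.read_camera(n); cv2.imwrite(f"pics/{n}0.png",c.pop("pixels")); print(n,c)
E
```

```text
{'time': 0.0, 'qpos': array([-7.25549058e+01,  1.50979990e+01, -2.80338240e+00,  7.21586568e+01,
       -1.98113900e-03,  8.11016045e+01]), 'joint_vel': array([-0.00470837, -0.01251173,  0.03886803, -0.04462613,  0.01054978,
        0.09856212]), 'joint_torque': array([-3.51346265e-03, -6.37618160e+01,  3.84577489e+01,  1.33065096e-02,
       -4.73430136e-04, -2.36659673e-05]), 'tcp_pos': array([ 0.23287201, -0.47022839,  0.23883509]), 'orientation': array([-1.79940378e+02, -7.32957936e-03,  2.63434869e+01]), 'force': array([-0.37654149,  0.19920516, -0.25290993]), 'moment': array([0.05137758, 0.00165282, 0.02538585]), 'gripper_force': 0.0, 'finger_gap': 0.08526702748731282}
scene {'fx': 426.80521259536954, 'fy': 426.80521259536954, 'cx': 259.61475203165327, 'cy': 195.60937250820996, 'k1': -0.011741258823511227, 'xyz': array([ 0.94187504, -0.22963884,  0.76646652]), 'attitude': array([31.01680124, -0.35001911, 56.33279909])}
top {'fx': 375.0160505937623, 'fy': 375.0160505937623, 'cx': 251.54688336451616, 'cy': 195.5874483404796, 'k1': 0.0065341968055723605, 'xyz': array([ 0.56331321, -0.00108316,  0.7507179 ]), 'attitude': array([  3.99770953,   0.12766185, -90.22308517])}
```

View pics/scene0.png

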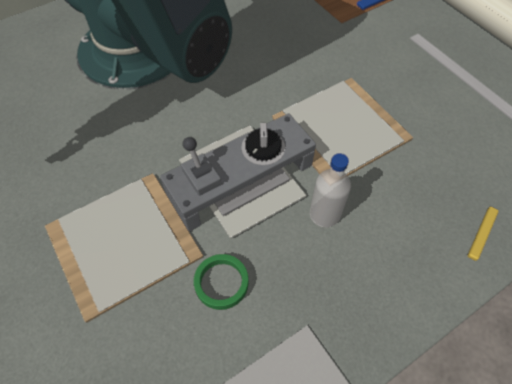

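View pics/top0.png

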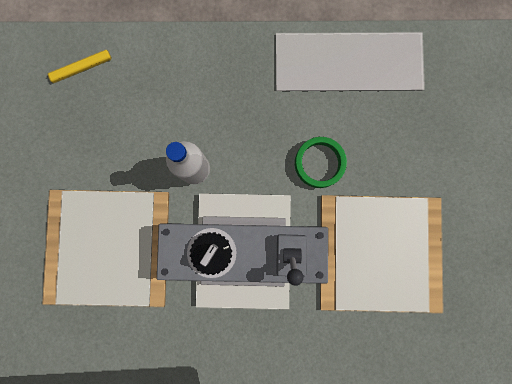

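The scene view shows the clamp with the lever ball at (190,144) and the ring at (264,146). In the top view the ring is near (211,254), the lever ball near (295,277), the bottle near (185,160) and the tape at (321,162). I'll zoom in next.

```bash
cat > h.py <<'E'
from rig import arm, eyes
import cv2, numpy as np
from scipy.spatial.transform import Rotation as R
def ray(c,u,v):
    d=np.array([(u-c["cx"])/c["fx"],(v-c["cy"])/c["fy"]]); p=d.copy()
    for _ in range(5): p=d/(1+c["k1"]*(p@p))
    return R.from_euler("xyz",c["attitude"],degrees=True).apply([p[0],-p[1],-1])
def onz(c,u,v,z):
    d=ray(c,u,v); return c["xyz"]+d*(z-c["xyz"][2])/d[2]
def pix(c,P):
    q=R.from_euler("xyz",c["attitude"],degrees=True).inv().apply(np.array(P)-c["xyz"])
    s=np.array([q[0],-q[1]])/-q[2]; s=s*(1+c["k1"]*(s@s))
    return s[0]*c["fx"]+c["cx"],s[1]*c["fy"]+c["cy"]
E
python3 - <<'E'
from h import *
c=eyes.read_camera("top"); s=eyes.read_camera("scene")
a=cv2.resize(c["pixels"][220:290,175:245],(560,560),interpolation=cv2.INTER_CUBIC)
cv2.imwrite("pics/t1.png",a)
b=cv2.resize(s["pixels"][115:175,235:295],(480,480),interpolation=cv2.INTER_CUBIC)
cv2.imwrite("pics/s1.png",b)
for u,v in((159,224),(327,228),(328,284),(158,280)): print(onz(c,u,v,.08))
print("ring",onz(c,211.5,254,.099),"ball",onz(c,295,277,.155),"ballscene",onz(s,190,144,.155),"tape",onz(c,321,162,.025),"cap",onz(c,176,152,.19))
E
```

```text
[0.5600606  0.16549542 0.08      ]
[ 0.55178971 -0.13390886  0.08      ]
[ 0.45349275 -0.13386691  0.08      ]
[0.4615286  0.16590015 0.08      ]
ring [0.5082354  0.06959823 0.099     ] ball [ 0.47674381 -0.06753581  0.155     ] ballscene [ 0.47852662 -0.06720385  0.155     ] tape [ 0.67916877 -0.13540455  0.025     ] cap [0.66899884 0.11392655 0.19      ]
```

View pics/t1.png

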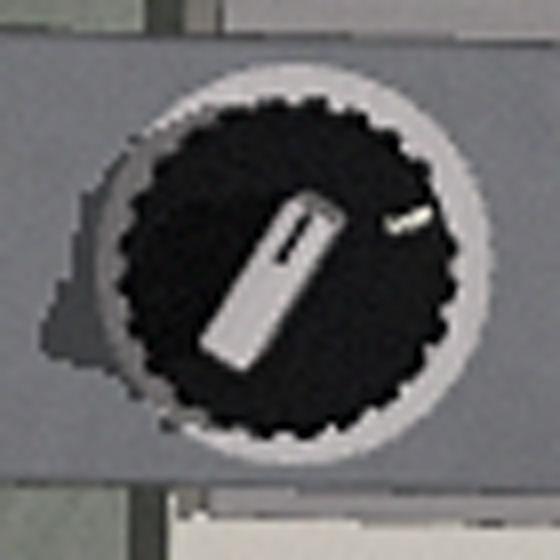

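View pics/s1.png

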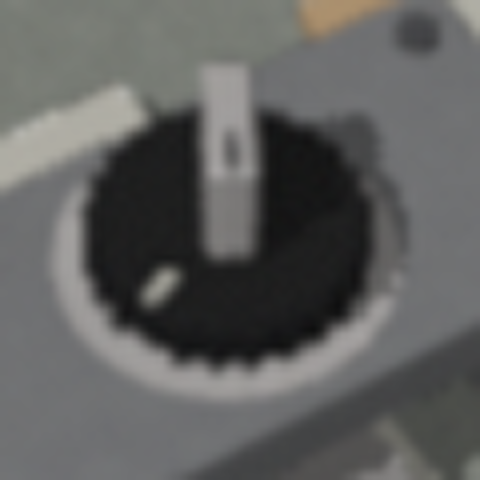

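The crop shows the bar top with corners (305,190), (345,215), (245,372), (200,348). The ring is centred at (290,268) and the mark is at (410,220). The bar yaw is about -33°, which gives a knob angle of about 0.55 rad. For the grasp I'll use tool yaw 146.7°, which leaves the wrist clockwise range.

```bash
python3 - <<'E'
from h import *
c=eyes.read_camera("top"); s=eyes.read_camera("scene")
P=[onz(c,175-.44+u/8,220-.44+v/8,.135) for u,v in((305,190),(345,215),(245,372),(200,348))]
print(np.round(P,4),"bar",np.mean(P,0)); d=P[0]+P[1]-P[2]-P[3]; print("yaw",np.degrees(np.arctan2(d[1],d[0])),np.linalg.norm(d)/2)
print("ring",onz(c,175-.44+290/8,220-.44+268/8,.099))
S=[onz(s,235-.44+u/8,115-.44+v/8,.135) for u,v in((200,66),(247,66),(258,175),(204,175))]
print("scene bar",np.mean(S,0)); d=S[0]+S[1]-S[2]-S[3]; print("yaw",np.degrees(np.arctan2(d[1],d[0])),np.linalg.norm(d)/2)
E
```

```text
[[0.5286 0.0638 0.135 ]
 [0.5235 0.0557 0.135 ]
 [0.4919 0.0759 0.135 ]
 [0.4968 0.085  0.135 ]] bar [0.51017008 0.07010146 0.135     ]
yaw -33.1850242021166 0.03786110006588007
ring [0.50984629 0.0707937  0.099     ]
scene bar [0.50936635 0.07074359 0.135     ]
yaw 149.16121492232483 0.03342883426567181
```

>>> {"op": "jog_arm", "data": {"deltas": [[[0.0183, 0.036, 0], [0, 0, 0.14], 1], [[0.0183, 0.036, 0], [0, 0, 0.14], 1], [[0.0183, 0.036, 0], [0, 0, 0.14], 1], [[0.0183, 0.036, 0], [0, 0, 0.14], 1], [[0.0183, 0.036, 0], [0, 0, 0.14], 1]]}}

```text
time: 0.8
tcp_pos: [0.3249, -0.289, 0.2393]
orientation: [180.0, 0.0, 66.8]
force: [0.1, 0.3, 0.8]
finger_gap: 0.0856
gripper_force: 0.0
```

>>> {"op": "jog_arm", "data": {"deltas": [[[0.0183, 0.036, 0], [0, 0, 0.14], 1], [[0.0183, 0.036, 0], [0, 0, 0.14], 1], [[0.0183, 0.036, 0], [0, 0, 0.14], 1], [[0.0183, 0.036, 0], [0, 0, 0.14], 1], [[0.0183, 0.036, 0], [0, 0, 0.14], 1]]}}

```text
time: 1.3
tcp_pos: [0.4164, -0.1089, 0.2394]
orientation: [180.0, 0.0, 106.9]
force: [-0.7, -0.8, 0.9]
finger_gap: 0.0857
gripper_force: 0.0
```

>>> {"op": "jog_arm", "data": {"deltas": [[[0.0183, 0.036, 0], [0, 0, 0.14], 1], [[0.0183, 0.036, 0], [0, 0, 0.14], 1], [[0.0183, 0.036, 0], [0, 0, 0.14], 1], [[0.0183, 0.036, 0], [0, 0, 0.14], 1], [[0.0183, 0.036, 0], [0, 0, 0.14], 1]]}}

```text
time: 1.8
tcp_pos: [0.508, 0.0713, 0.2393]
orientation: [180.0, 0.0, 147.0]
force: [1.1, 0.3, 0.5]
finger_gap: 0.0853
gripper_force: 0.0
```

>>> {"op": "jog_arm", "data": {"deltas": [[[0.0018, -0.0008, -0.02], [0, 0, 0], 1], [[0, 0, -0.03], [0, 0, 0], 1], [[0, 0, -0.03], [0, 0, 0], 1], [[0, 0, -0.025], [0, 0, 0], 1], [[0, 0, -0.017], [0, 0, 0], 1]]}}

```text
time: 2.3
tcp_pos: [0.5085, 0.0688, 0.1156]
orientation: [-179.9, -0.1, 146.7]
force: [-0.1, -0.6, -0.4]
finger_gap: 0.0853
gripper_force: 0.0
```

```bash
python3 - <<'E'
from h import *
s=eyes.read_camera("scene")
cv2.imwrite("pics/s2.png",cv2.resize(s["pixels"][85:185,210:330],(600,500),interpolation=cv2.INTER_CUBIC))
st=arm.read_state(); print(st["force"],st["moment"],st["qpos"])
E
```

```text
[-1.41549203 -0.22993311 -3.92805504] [ 0.05360964  0.06837315 -0.01774124] [-1.40693630e+00  1.81896069e+01 -1.87200246e+01  5.33252168e+01
  6.09174086e-05  3.19267050e+01]
```

View pics/s2.png

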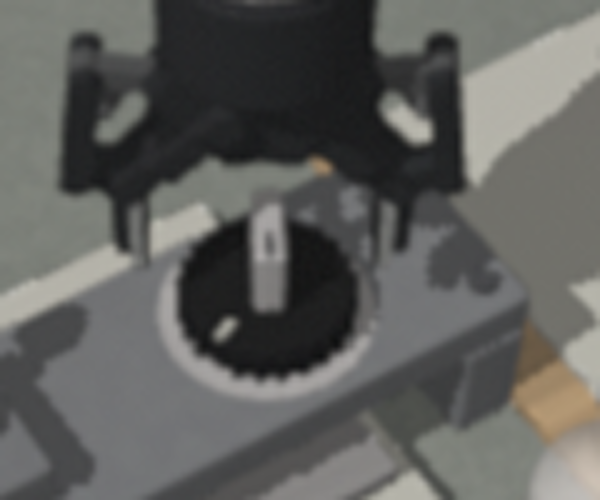

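The fingers straddle the bar with the bar centred and clear of the ring. Closing now.

>>> {"op": "jog_arm", "data": {"deltas": [[[0.0007, 0.0015, 0], [0, 0, 0], 0.2], [[0, 0, 0], [0, 0, 0], -0.4], [[0, 0, 0], [0, 0, 0], -1], [[0, 0, 0], [0, 0, 0], -1], [[0, 0, 0], [0, 0, 0], -1]], "newtons": 25}}

```text
time: 2.85
tcp_pos: [0.5103, 0.0703, 0.1178]
orientation: [180.0, 0.0, 146.7]
force: [10.4, 15.2, 6.3]
finger_gap: 0.0124
gripper_force: 10.2
```

>>> {"op": "jog_arm", "data": {"deltas": [[[0, 0, 0], [0, 0, 0], -1], [[0, 0, 0], [0, 0, 0], -1], [[0, 0, 0], [0, 0, 0], -1]]}}

```text
time: 3.15
tcp_pos: [0.5105, 0.0706, 0.1179]
orientation: [179.9, 0.0, 146.7]
force: [0.9, 5.5, 5.7]
finger_gap: 0.0113
gripper_force: 29.4
```

```bash
python3 - <<'E'
from h import *
st=arm.read_state(); print(st)
E
```

```text
{'time': 3.15, 'qpos': array([ -1.21894587,  18.05570842, -18.20921173,  53.65295209,
         0.05505169,  32.09364953]), 'joint_vel': array([-0.00345569,  0.06076909, -0.00356102, -0.01538123, -0.00306896,
        0.0054007 ]), 'joint_torque': array([ -2.54003182, -61.28891945,  31.77130938,   0.33920545,
        -1.29994769,   0.12892464]), 'tcp_pos': array([0.51052158, 0.07062228, 0.11785907]), 'orientation': array([1.79909726e+02, 4.03278636e-02, 1.46687412e+02]), 'force': array([0.88682667, 5.45424514, 5.69593189]), 'moment': array([ 0.88499005, -0.20062674,  0.17252666]), 'gripper_force': 29.427699744701385, 'finger_gap': 0.011343735473324967}
```

>>> {"op": "jog_arm", "data": {"deltas": [[[0, 0.0004, 0], [0, 0, 0], -1], [[0, 0, 0], [0, 0, -0.02], -1], [[0, 0, 0], [0, 0, -0.03], -1], [[0, 0, 0], [0, 0, -0.03], -1], [[0, 0, 0], [0, 0, -0.03], -1]], "newtons": 70}}

```text
time: 3.65
tcp_pos: [0.5104, 0.0705, 0.118]
orientation: [180.0, 0.1, 140.3]
force: [-1.0, 0.9, 9.2]
finger_gap: 0.0102
gripper_force: 70.5
```

```bash
cat >> h.py <<'E'
def rd():
    s=arm.read_state(); f=np.round
    print(s["time"],"M",f(s["moment"],3),"F",f(s["force"],1),"yaw",f(s["orientation"],2),"tq6",f(s["joint_torque"][5],3),f(s["tcp_pos"],4),"q6",f(s["qpos"][5],1),s["gripper_force"])
E
python3 -c "from h import *;rd()"
```

```text
3.65 M [-0.018  0.211  0.208] F [-1.   0.9  9.2] yaw [1.7997e+02 7.0000e-02 1.4030e+02] tq6 -0.413 [0.5104 0.0705 0.118 ] q6 38.5 70.45961380004883
```

>>> {"op": "jog_arm", "data": {"deltas": [[[0, 0, 0], [0, 0, -0.03], -1], [[0, 0, 0], [0, 0, -0.03], -1], [[0, 0, 0], [0, 0, -0.03], -1], [[0, 0, 0], [0, 0, -0.03], -1], [[0, 0, 0], [0, 0, -0.03], -1]]}}

```text
time: 4.15
tcp_pos: [0.5102, 0.0702, 0.118]
orientation: [-180.0, 0.1, 131.7]
force: [-1.9, -2.1, 10.4]
finger_gap: 0.0107
gripper_force: 70.7
```

```bash
python3 -c "from h import *;rd()"
```

```text
4.15 M [-0.366  0.548  0.216] F [-1.9 -2.1 10.4] yaw [-1.8000e+02  7.0000e-02  1.3169e+02] tq6 -0.406 [0.5102 0.0702 0.118 ] q6 47.1 70.66328287124634
```

>>> {"op": "jog_arm", "data": {"deltas": [[[0, 0, 0], [0, 0, -0.03], -1], [[0, 0, 0], [0, 0, -0.03], -1], [[0, 0, 0], [0, 0, -0.03], -1], [[0, 0, 0], [0, 0, -0.03], -1], [[0, 0, 0], [0, 0, -0.03], -1]]}}

```text
time: 4.65
tcp_pos: [0.5099, 0.0701, 0.118]
orientation: [-180.0, 0.1, 123.1]
force: [-4.2, -4.0, 11.9]
finger_gap: 0.011
gripper_force: 70.9
```

```bash
python3 -c "from h import *;rd()"
```

```text
4.65 M [-0.665  0.926  0.23 ] F [-4.2 -4.  11.9] yaw [-1.7998e+02  8.0000e-02  1.2309e+02] tq6 -0.401 [0.5099 0.0701 0.118 ] q6 55.7 70.88565587997437
```

>>> {"op": "jog_arm", "data": {"deltas": [[[0, 0, 0], [0, 0, -0.03], -1], [[0, 0, 0], [0, 0, -0.03], -1], [[0, 0, 0], [0, 0, -0.03], -1], [[0, 0, 0], [0, 0, -0.03], -1], [[0, 0, 0], [0, 0, -0.03], -1]]}}

```text
time: 5.15
tcp_pos: [0.5097, 0.0699, 0.118]
orientation: [-180.0, 0.1, 114.5]
force: [-5.2, -3.7, 13.6]
finger_gap: 0.0109
gripper_force: 71.1
```

```bash
python3 -c "from h import *;rd()"
```

```text
5.15 M [-0.934  1.273  0.253] F [-5.2 -3.7 13.6] yaw [-1.7996e+02  9.0000e-02  1.1450e+02] tq6 -0.384 [0.5097 0.0699 0.118 ] q6 64.3 71.1408269405365
```

>>> {"op": "jog_arm", "data": {"deltas": [[[-0.0004, -0.0003, 0.0006], [0, 0, -0.02], -1], [[0, 0, 0], [0, 0, -0.02], -1], [[0, 0, 0], [0, 0, -0.02], -1], [[0, 0, 0], [0, 0, -0.02], -1], [[0, 0, 0], [0, 0, -0.02], -1]]}}

```text
time: 5.65
tcp_pos: [0.5094, 0.0699, 0.118]
orientation: [-180.0, 0.1, 108.8]
force: [-2.7, -6.1, 7.0]
finger_gap: 0.0104
gripper_force: 70.1
```

```bash
python3 -c "from h import *;rd()"
```

```text
5.65 M [-1.191  0.661  0.329] F [-2.7 -6.1  7. ] yaw [-1.7996e+02  6.0000e-02  1.0877e+02] tq6 -0.136 [0.5094 0.0699 0.118 ] q6 70.0 70.0802743434906
```

>>> {"op": "jog_arm", "data": {"deltas": [[[0, 0, 0], [0, 0, -0.02], -1], [[0, 0, 0], [0, 0, -0.02], -1], [[0, 0, 0], [0, 0, -0.02], -1], [[0, 0, 0], [0, 0, -0.02], -1], [[0, 0, 0], [0, 0, -0.02], -1]]}}

```text
time: 6.15
tcp_pos: [0.5092, 0.0698, 0.118]
orientation: [-179.9, 0.1, 103.0]
force: [-3.9, -6.8, 6.6]
finger_gap: 0.0107
gripper_force: 70.3
```

```bash
python3 -c "from h import *;rd()"
```

```text
6.15 M [-1.311  0.889  0.309] F [-3.9 -6.8  6.6] yaw [-1.7994e+02  7.0000e-02  1.0304e+02] tq6 -0.088 [0.5092 0.0698 0.118 ] q6 75.7 70.31361222267151
```

>>> {"op": "jog_arm", "data": {"deltas": [[[-0.0002, -0.0004, 0], [0, 0, -0.02], -1]]}}

```text
time: 6.25
tcp_pos: [0.5091, 0.0697, 0.118]
orientation: [-180.0, 0.0, 101.9]
force: [-3.0, -1.2, 6.1]
finger_gap: 0.0102
gripper_force: 70.2
```

```bash
python3 -c "from h import *;rd()"
```

```text
6.25 M [-0.296  0.541  0.276] F [-3.  -1.2  6.1] yaw [-1.7997e+02  2.0000e-02  1.0190e+02] tq6 -0.056 [0.5091 0.0697 0.118 ] q6 76.8 70.17707705497742
```

>>> {"op": "jog_arm", "data": {"deltas": [[[0, 0, 0], [0, 0, -0.02], -1]]}}

```text
time: 6.35
tcp_pos: [0.5091, 0.0697, 0.118]
orientation: [-180.0, 0.0, 100.8]
force: [-4.3, -3.9, 6.7]
finger_gap: 0.0109
gripper_force: 70.2
```

```bash
python3 -c "from h import *;rd()"
```

```text
6.35 M [-0.729  0.762  0.349] F [-4.3 -3.9  6.7] yaw [-1.7997e+02  2.0000e-02  1.0076e+02] tq6 -0.085 [0.5091 0.0697 0.118 ] q6 78.0 70.22205591201782
```

>>> {"op": "jog_arm", "data": {"deltas": [[[0, 0, 0], [0, 0, -0.02], -1]]}}

```text
time: 6.45
tcp_pos: [0.5091, 0.0697, 0.118]
orientation: [-180.0, 0.0, 99.6]
force: [-3.7, -4.4, 6.0]
finger_gap: 0.0107
gripper_force: 70.3
```

```bash
python3 -c "from h import *;rd()"
```

```text
6.45 M [-0.729  0.786  0.406] F [-3.7 -4.4  6. ] yaw [-1.7997e+02  2.0000e-02  9.9610e+01] tq6 -0.065 [0.5091 0.0697 0.118 ] q6 79.1 70.28003454208374
```

```bash
python3 - <<'E'
from h import *
m=[]
for i in range(12):
    s=arm.read_state(); m.append([s["moment"][2],s["orientation"][2],s["joint_torque"][5],*s["force"]]); eyes.read_camera("top")
print(np.round(m,3)); print(np.mean(m,0),np.std(m,0))
E
```

```text
[[ 4.0600e-01  9.9615e+01 -6.5000e-02 -3.6580e+00 -4.3970e+00  6.0290e+00]
 [ 2.2200e-01  9.9541e+01  5.8000e-02 -3.1850e+00 -3.6080e+00  5.6620e+00]
 [ 1.2800e-01  9.9618e+01  5.4100e-01 -2.9410e+00 -3.8750e+00  6.8980e+00]
 [ 1.9100e-01  9.9644e+01  3.0100e-01 -3.0160e+00 -3.8650e+00  7.2580e+00]
 [ 1.8000e-01  9.9650e+01  2.0800e-01 -3.7460e+00 -3.9350e+00  6.5910e+00]
 [ 1.6200e-01  9.9651e+01  1.8500e-01 -3.3460e+00 -3.4290e+00  6.5050e+00]
 [ 1.5300e-01  9.9652e+01  1.8100e-01 -4.1850e+00 -3.5470e+00  6.6460e+00]
 [ 1.7900e-01  9.9649e+01  1.8000e-01 -3.8680e+00 -3.2230e+00  6.2810e+00]
 [ 1.5800e-01  9.9652e+01  1.8000e-01 -3.4700e+00 -3.3030e+00  6.7300e+00]
 [ 2.0600e-01  9.9653e+01  1.8000e-01 -3.2350e+00 -3.2400e+00  6.7610e+00]
 [ 1.7700e-01  9.9655e+01  1.8000e-01 -3.2220e+00 -2.6480e+00  5.9980e+00]
 [ 1.8800e-01  9.9652e+01  1.8000e-01 -4.6520e+00 -3.7410e+00  6.7800e+00]]
[ 0.1958533  99.63588539  0.19237706 -3.54357755 -3.56770333  6.5116123 ] [0.0676607  0.03156437 0.13499553 0.48412779 0.42800859 0.4265963 ]
```

>>> {"op": "jog_arm", "data": {"deltas": [[[0, 0, 0], [0, 0, 0.02], -1], [[0, 0, 0], [0, 0, 0.02], -1], [[0, 0, 0], [0, 0, 0.02], -1]]}}

```text
time: 7.35
tcp_pos: [0.5092, 0.0698, 0.118]
orientation: [-180.0, 0.0, 103.1]
force: [-2.3, -3.1, 6.2]
finger_gap: 0.0108
gripper_force: 69.8
```

```bash
python3 -c "from h import *;rd()"
```

```text
7.35 M [-0.67   0.574 -0.133] F [-2.3 -3.1  6.2] yaw [-1.7998e+02  2.0000e-02  1.0312e+02] tq6 0.305 [0.5092 0.0698 0.118 ] q6 75.6 69.84039187431335
```

>>> {"op": "jog_arm", "data": {"deltas": [[[0, 0, 0], [0, 0, 0.02], -1]]}}

```text
time: 7.45
tcp_pos: [0.5092, 0.0698, 0.118]
orientation: [-180.0, 0.0, 104.3]
force: [-2.6, -2.7, 5.0]
finger_gap: 0.0105
gripper_force: 69.8
```

```bash
python3 -c "from h import *;rd()"
```

```text
7.45 M [-0.635  0.52  -0.079] F [-2.6 -2.7  5. ] yaw [-1.7998e+02  2.0000e-02  1.0426e+02] tq6 0.294 [0.5092 0.0698 0.118 ] q6 74.5 69.80518341064453
```

>>> {"op": "jog_arm", "data": {"deltas": [[[0, 0, 0], [0, 0, 0.02], -1]]}}

```text
time: 7.55
tcp_pos: [0.5092, 0.0697, 0.118]
orientation: [-180.0, 0.0, 105.4]
force: [-2.4, -3.1, 5.8]
finger_gap: 0.011
gripper_force: 69.8
```

```bash
python3 -c "from h import *;rd()"
```

```text
7.55 M [-0.608  0.506 -0.121] F [-2.4 -3.1  5.8] yaw [-1.7998e+02  2.0000e-02  1.0541e+02] tq6 0.284 [0.5092 0.0697 0.118 ] q6 73.3 69.77127313613892
```

>>> {"op": "jog_arm", "data": {"deltas": [[[0, 0, 0], [0, 0, -0.02], -1], [[0, 0, 0], [0, 0, -0.02], -1], [[0, 0, 0], [0, 0, -0.02], -1]]}}

```text
time: 7.85
tcp_pos: [0.5091, 0.0697, 0.118]
orientation: [-180.0, 0.0, 101.9]
force: [-4.7, -4.0, 6.2]
finger_gap: 0.0105
gripper_force: 70.2
```

```bash
python3 -c "from h import *;rd()"
```

```text
7.85 M [-0.69   0.667  0.33 ] F [-4.7 -4.   6.2] yaw [-1.7997e+02  2.0000e-02  1.0191e+02] tq6 -0.086 [0.5091 0.0697 0.118 ] q6 76.8 70.1954448223114
```

>>> {"op": "jog_arm", "data": {"deltas": [[[0, 0, 0], [0, 0, -0.02], -1]]}}

```text
time: 7.95
tcp_pos: [0.5091, 0.0697, 0.118]
orientation: [-180.0, 0.0, 100.8]
force: [-3.5, -3.5, 6.1]
finger_gap: 0.0109
gripper_force: 70.2
```

```bash
python3 -c "from h import *;rd()"
```

```text
7.95 M [-0.75   0.727  0.354] F [-3.5 -3.5  6.1] yaw [-1.7997e+02  3.0000e-02  1.0076e+02] tq6 -0.073 [0.5091 0.0697 0.118 ] q6 78.0 70.24215459823608
```

>>> {"op": "jog_arm", "data": {"deltas": [[[0, 0, 0], [0, 0, -0.02], -1]]}}

```text
time: 8.05
tcp_pos: [0.509, 0.0697, 0.118]
orientation: [-180.0, 0.0, 99.6]
force: [-3.9, -3.9, 5.8]
finger_gap: 0.0104
gripper_force: 70.3
```

```bash
python3 -c "from h import *;rd()"
```

```text
8.05 M [-0.791  0.769  0.303] F [-3.9 -3.9  5.8] yaw [-1.7996e+02  3.0000e-02  9.9620e+01] tq6 -0.064 [0.509  0.0697 0.118 ] q6 79.1 70.28961181640625
```

The reversal test gives half-sum 0.109 N m, or about 22 N, and half-difference 0.22 N m, which matches the dry friction. The foot is now at about 25 N. I'll release and rise.

>>> {"op": "jog_arm", "data": {"deltas": [[[0, 0, 0], [0, 0, 0.015], -1], [[0, 0, 0], [0, 0, 0], -0.5], [[0, 0, 0], [0, 0, 0], 0], [[0, 0, 0], [0, 0, 0], 0.5], [[0, 0, 0], [0, 0, 0], 0.5]]}}

```text
time: 8.55
tcp_pos: [0.5094, 0.07, 0.1178]
orientation: [-180.0, -0.0, 100.5]
force: [0.1, 0.1, 0.5]
finger_gap: 0.0636
gripper_force: 0.0
```

>>> {"op": "jog_arm", "data": {"deltas": [[[0, 0, 0.02], [0, 0, 0], 0.5], [[0, 0, 0.03], [0, 0, 0], 0.5], [[0, 0, 0.04], [0, 0, 0], 0.5], [[0, 0, 0.03], [0, 0, 0], 0.5], [[0, 0, 0], [0, 0, 0], 0.5]]}}

```text
time: 9.05
tcp_pos: [0.5109, 0.07, 0.2415]
orientation: [179.7, 0.1, 100.5]
force: [0.4, 0.3, -0.7]
finger_gap: 0.0639
gripper_force: 0.0
```

```bash
python3 - <<'E'
from h import *
rd()
c=eyes.read_camera("scene")
cv2.imwrite("pics/s3.png",cv2.resize(c["pixels"][100:240,140:330],(760,560),interpolation=cv2.INTER_CUBIC))
E
```

```text
9.05 M [-0.006  0.019 -0.016] F [ 0.4  0.3 -0.7] yaw [1.7968e+02 6.0000e-02 1.0054e+02] tq6 -0.005 [0.5109 0.07   0.2415] q6 78.2 0.0
```

View pics/s3.png

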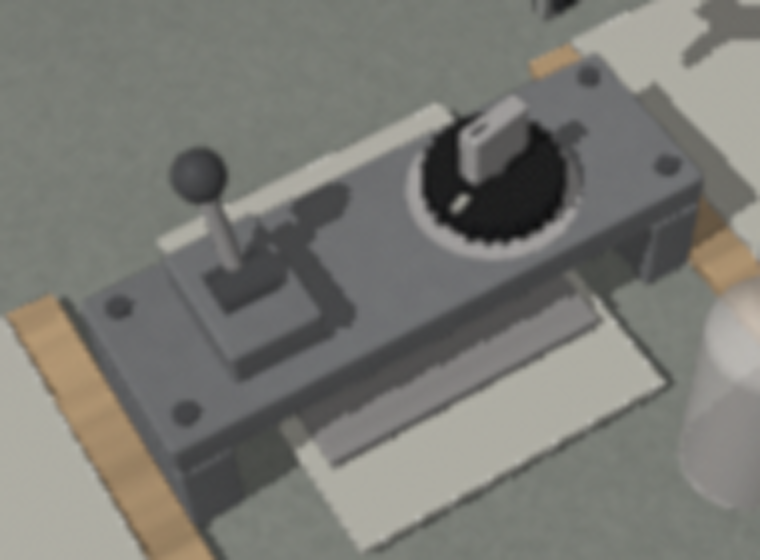

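The knob is free with its bar now along (495,135), the ring mark is unchanged at (460,203), and the foot lies on the sheet. The lever ball at (199,175) is still at its start, so I'll go to the lever with closed fingers.

>>> {"op": "jog_arm", "data": {"deltas": [[[-0.0182, -0.0278, 0], [0, 0, 0], -1], [[-0.0182, -0.0278, 0], [0, 0, 0], -1], [[-0.0182, -0.0278, 0], [0, 0, 0], -1], [[-0.0182, -0.0278, 0], [0, 0, 0], -1], [[-0.0182, -0.0278, 0], [0, 0, 0], -1]], "newtons": 20}}

```text
time: 9.6
tcp_pos: [0.4171, -0.0698, 0.2368]
orientation: [-179.9, -0.0, 100.6]
force: [-0.7, -1.1, 0.0]
finger_gap: 0.0002
gripper_force: 0.0
```

>>> {"op": "jog_arm", "data": {"deltas": [[[0, 0, -0.033], [0, 0, 0], -1], [[0, 0, -0.033], [0, 0, 0], -1], [[0, 0, -0.031], [0, 0, 0], -1], [[0, 0, 0], [0, 0, 0], -1]]}}

```text
time: 10.0
tcp_pos: [0.4158, -0.0682, 0.1375]
orientation: [-179.7, -0.2, 100.5]
force: [-0.5, -0.5, 0.4]
finger_gap: 0.0002
gripper_force: 0.0
```

>>> {"op": "jog_arm", "data": {"deltas": [[[0.01, 0, 0], [0, 0, 0], -1], [[0.01, 0, 0], [0, 0, 0], -1], [[0.01, 0, 0], [0, 0, 0], -1], [[0.01, 0, 0], [0, 0, 0], -1]]}}

```text
time: 10.4
tcp_pos: [0.4597, -0.0692, 0.1416]
orientation: [180.0, 0.0, 100.6]
force: [-2.6, -0.7, 1.9]
finger_gap: 0.0
gripper_force: 1.3
```

Contact at TCP x ≈ 0.458. I expect to travel about 55 mm more.

>>> {"op": "jog_arm", "data": {"deltas": [[[0.01, 0, 0], [0, 0, 0], -1], [[0.01, 0, 0], [0, 0, 0], -1], [[0.01, 0, 0], [0, 0, 0], -1], [[0.008, 0, 0], [0, 0, 0], -1]]}}

```text
time: 10.8
tcp_pos: [0.4973, -0.0691, 0.1408]
orientation: [-180.0, 0.0, 100.5]
force: [-1.6, -0.0, -0.6]
finger_gap: -0.0003
gripper_force: 0.7
```

>>> {"op": "jog_arm", "data": {"deltas": [[[0.005, 0, 0], [0, 0, 0], -1], [[0.004, 0, 0], [0, 0, 0], -1], [[0.003, 0, 0], [0, 0, 0], -1]]}}

```text
time: 11.1
tcp_pos: [0.5076, -0.0689, 0.1405]
orientation: [-179.9, -0.0, 100.5]
force: [-16.3, -0.9, 3.7]
finger_gap: -0.0
gripper_force: 8.0
```

The force rose to 16 N, so the lever is at its stop. I'll back off, lift and check.

>>> {"op": "jog_arm", "data": {"deltas": [[[-0.02, 0, 0], [0, 0, 0], -1], [[-0.03, 0, 0], [0, 0, 0], -1], [[-0.02, 0, 0.03], [0, 0, 0], -1], [[-0.02, 0, 0.04], [0, 0, 0], -1], [[0, 0, 0.04], [0, 0, 0], -1]]}}

```text
time: 11.6
tcp_pos: [0.416, -0.0686, 0.2525]
orientation: [-180.0, -0.0, 100.5]
force: [1.4, 0.1, -0.2]
finger_gap: -0.0004
gripper_force: 0.0
```

>>> {"op": "jog_arm", "data": {"deltas": [[[-0.03, -0.03, 0], [0, 0, 0], -1], [[-0.03, -0.03, 0], [0, 0, 0], -1], [[0, -0.04, 0], [0, 0, 0], -1], [[0, -0.03, 0], [0, 0, 0], -1], [[0, 0, 0], [0, 0, 0], -1]]}}

```text
time: 12.1
tcp_pos: [0.3584, -0.202, 0.251]
orientation: [180.0, 0.1, 100.4]
force: [-0.1, 0.4, -0.2]
finger_gap: -0.0
gripper_force: 0.0
```

```bash
python3 - <<'E'
from h import *
rd()
c=eyes.read_camera("top"); s=eyes.read_camera("scene")
y=np.array([.0277,.9996]); x=np.array([.9996,-.0277])
a=np.array([.5067,.0159])-.085*y+.029*x
print("expected end ball px", pix(c,[*a,.155]),pix(s,[*a,.155]))
cv2.imwrite("pics/f.png",cv2.resize(np.hstack([c["pixels"][200:310,150:340],s["pixels"][110:220,150:340]]),None,fx=2.1,fy=4.2/2,interpolation=cv2.INTER_CUBIC))
E
```

```text
12.1 M [ 0.002 -0.041  0.026] F [-0.1  0.4 -0.2] yaw [1.7997e+02 6.0000e-02 1.0036e+02] tq6 -0.951 [ 0.3584 -0.202   0.251 ] q6 38.9 0.0
expected end ball px (np.float64(296.04048485216356), np.float64(240.67029601050032)) (np.float64(203.87260657076862), np.float64(165.50098772657188))
```

View pics/f.png

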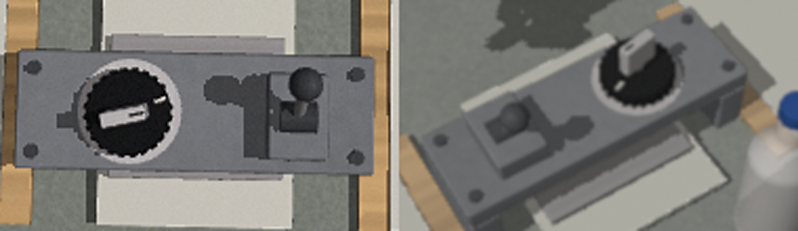

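The top view puts the ball at about (295,240), against (296,241) expected for fully over. The ring mark is unchanged and the bottle is in place, so I'm handing in.

```bash
python3 -c "
from rig import arm
print(arm.sign_off())"
```

```text
the job is handed in; nothing more can be done
None
```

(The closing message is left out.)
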